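# Release the charged battery pack from its charger

### The arm

A 6-joint arm with a two-finger parallel gripper is mounted at the origin on the work surface. World frame = base frame: x ahead of the robot, y to its left, z up, the work surface at z = 0. Lengths are in m, angles in rad, forces in N, time in s.
With the tool pointing down it reaches from about 0.3 to 0.875 m from the base axis. Payload 6.4 kg.
Tool frame: the origin (TCP) lies at the very end of the fingers, on their centre line; the grasp point (between the pads) lies 19 mm behind it; z points along the fingers, y is the direction in which the jaws open and shut (so a half turn about z gives the same grasp; the last joint's range is limited). The gripper opens to 85 mm and grips with 20 to 120 N. Pads are 22 mm wide; open, the fingers measure 114 mm over their backs; the gripper's body (76 mm by 85 mm) begins 54 mm behind the grasp point. The pads swing forward as they close: fully open they stand 13 mm farther back than shut.
Start: joints at [1.033, 0.181, 1.607, -0, 1.354, -0.206], TCP at [0.187, 0.544, 0.231] pointing down, gripper open.
Joint ranges: [-2.99, 2.99], [-0.89, 2.07], [0.3, 2.58], [-1.14, 4.28], [0, 2.63], [-3.12, 3.12]. Speed limits (rad/s): [2.57, 2.57, 3.01, 3.14, 3.14, 3.14].

### API

Orientations are given as a 3x3 rotation matrix whose columns are the frame's x, y, z axes.
In Python, from cell import observe, read_camera, camera_model, hand_in gives the robot as it stands. The module is installed in compiled form; this text tells all that it offers.
- The arm moves only by the shell command python3 -m inch 'ROWS' [FORCE]. ROWS is JSON, a list of rows, each a list of 3 entries, a list of its own where there are three numbers: the shift along the tool's x, y, z in m, then the turn about the tool's z in degrees, then the opening, from -1 (shut) to 1 (fully open). A call has 1 to 20 rows; each row is the pose to reach, as a shift and turn from the pose commanded when the call began, along the tool's axes at that moment; what a row does not reach only later rows make up. A row lasts 1/10 s, in which the tool goes at most 50 mm and 8.59 degrees, less where a joint would pass 70% of its speed; a pose out of reach is approached as far as the arm can. A call with a gripper value outside its range is refused whole. The fingers move at their own pace and stop on an object; FORCE is the grip in N (left out, the last holds). Time passes only in rows, so rows that repeat a pose let the fingers close. It gives the time, the measured TCP pose, the force and the opening at its end, in the units of the state.
- observe(): the state, without advancing time (a new reading comes with each control period).
- read_camera(name): name is "scene" or "top" or "wrist"; returns the picture (384x512x3 uint8, blue, green, red); there is no depth.
- camera_model(name): a dict with "intrinsics" (3x3 intrinsics, pixels), "xyz" and "orientation" of the camera in the world. Camera axes: x right, y down, z forward; pixel columns grow to the right and rows downward; lengths in m; the calibration is good to about 2 mm. The wrist camera is an equidistant fisheye: a pixel r from the principal point sees the ray r / f radians off the axis. A picture is of the moment at which its call begins: read the wrist's pose just before it. camera_model takes no time and is no camera call; for the wrist camera it gives the pose at the moment of the call.
- hand_in(): hands the job in, once; it reports no verdict.
The state is a dict: "time_s": time; "joints": joint angles; "dq": joint speeds; "joint_efforts": joint torques, N m; "eef_pos": TCP position; "orientation": TCP orientation; "contact_force": force on the tool from outside, world axes, zero at the start; "torque": the same for the moment, N m; "opening": finger opening in m.
Only numpy, scipy, OpenCV 4.12 (cv2) and the standard library are available. Lean on these libraries where they do the work, as an engineer would, in place of code of your own. Each camera call takes 0.05 s, during which the arm holds its last target. There are 200 camera calls.

### The job

The battery pack in the charger with the green lamp is full: squeeze its two orange side buttons together, and keeping them squeezed lift the pack straight up out of the charger. Set it down upright in the middle of the round cork mat and let go. Leave its charger upright on the counter about where it is, and do not disturb the pack in the charger with the red lamp.

Things in the scene. Friction and masses are not known exactly. Their poses are not given: they have to be found in the camera images.
- full_pack_grip (a point): full pack: loose black block 60 (x) x 40 (y) x 110 mm tall, 0.37 kg, upright in its charger. Point: on its centre line midway between its orange buttons, 80 mm above its underside, 30 below its top; pack axes, z up. Buttons on its +y and -y sides, 34 mm long (x), 28 high; 60 mm over both when free, 44 fully in (8 mm each). Springs: 4 N at first, 8 N fully in; a 20-30 N grip on both also carries it
- full_charger: grey charger with a green lamp, holding the full pack. Loose, 0.7 kg. Origin on the counter under its well's centre, axes as the pack's; -40 to +70 mm in x, 72 mm in y, rim 48 mm high; 28 mm lamp at x +55. Pack sits 36 mm deep, 1.5 mm play. A hook moving with each button catches under a ledge in it: both buttons must be 6 mm or more in at once, or the charger is lifted too
- empty_pack_grip (a point): the pack to be left alone: same form, latched in a second charger just like the first but with a red lamp. Point midway between its two orange buttons, 92 mm above the counter; axes as for the full pack
- mat_top (a point): centre of the top of the round cork mat, 160 mm across and 5 mm thick, fixed flat on the counter. The pack is to stand in the middle of it (its button centres then 80 mm above this point)
Mind the look-alikes: they are no part of the job. Leave any yellow look-alike of the part that bears full_pack_grip alone.

How it is judged:
On the way, in this order (a step that is already met when the one before it is completed fails the run):
1. the charged pack is held clear above its charger, which stays standing on the counter (height (world z) of full_pack_grip above 0.135 m and height (world z) of full_charger below 0.01 m and angle between full_charger's own z axis and vertical below 0.1 rad), for 0.1 s.
2. the pack is lowered upright onto the mat (within 15 mm of standing on it) while still held (horizontal distance between full_pack_grip and mat_top below 0.045 m and z of full_pack_grip in the frame of mat_top below 0.095 m and angle between full_pack_grip's own z axis and vertical below 0.2 rad and contact force between full_pack and the fingers above 1 N), for 0.05 s.
At the end, for the whole second after the job is handed in: the charged pack stands upright (within 0.1 rad) and at rest on the cork mat, its centre within 40 mm of the mat's centre, released; its charger stands on the counter within 60 mm of where it was; the other pack is within 20 mm of where it was, still in its charger (horizontal distance between full_pack_grip and mat_top below 0.04 m and z of full_pack_grip in the frame of mat_top between 0.074 and 0.086 m and angle between each of full_pack_grip, full_charger's own z axis and vertical below 0.1 rad and linear speed of full_pack below 0.02 m/s and height (world z) of full_charger below 0.01 m and distance of full_charger from where it was at the start of the episode below 0.06 m and distance of empty_pack_grip from where it was at the start of the episode below 0.02 m); the robot touches nothing.
It fails at once if the green-lamp charger is lifted off the counter (by 30 mm) or tipped (height (world z) of full_charger above 0.03 m or angle between full_charger's own z axis and vertical above 0.5 rad).
It fails at once if the pack in the red-lamp charger is disturbed (moved 20 mm) (distance of empty_pack_grip from where it was at the start of the episode above 0.02 m).
It also fails if it takes over 43 s, if anything falls off the work surface, if the arm or the gripper's body presses on something with over 40 N, if the wrist force passes 120 N, or if a joint passes its speed limit or range.

## Working session

There is one attempt and no reset: what is moved stays moved. The work goes in short steps, Python scripts to look and compute and a shell command to move; the robot and the scene stay as the last step left them, time stands still between calls to the robot, and variables do not carry over. Pictures are saved under pics/ and viewed, about 8 in all and at most 12, crops included, and the job is handed in when it is done.

```bash
mkdir -p pics; python3 - <<'E'
from cell import *
import cv2,numpy as np
for n in("scene","top"):
    im=read_camera(n);cv2.imwrite(f"pics/{n}0.png",im)
    m=camera_model(n);print(n,np.round(m["intrinsics"],1).tolist(),np.round(m["xyz"],3),np.round(m["orientation"],3).tolist())
s=observe();print(s["time_s"],s["eef_pos"],np.round(s["orientation"],3).tolist(),s["opening"])
a=[cv2.imread(f"pics/{n}0.png") for n in("scene","top")]
E
```

```text
scene [[467.5, 0.0, 255.4], [0.0, 467.5, 188.7], [0.0, 0.0, 1.0]] [1.005 0.658 0.675] [[-0.787, 0.341, -0.514], [0.616, 0.465, -0.635], [0.022, -0.817, -0.577]]
top [[438.2, 0.0, 257.1], [0.0, 438.2, 197.5], [0.0, 0.0, 1.0]] [0.357 0.009 0.986] [[-0.023, -0.989, 0.149], [-1.0, 0.024, 0.003], [-0.007, -0.149, -0.989]]
0.1 [0.18703358 0.5432151  0.23046789] [[-0.945, 0.326, -0.001], [0.326, 0.945, -0.001], [0.0, -0.002, -1.0]] 0.0853416616087718
```

View pics/top0.png

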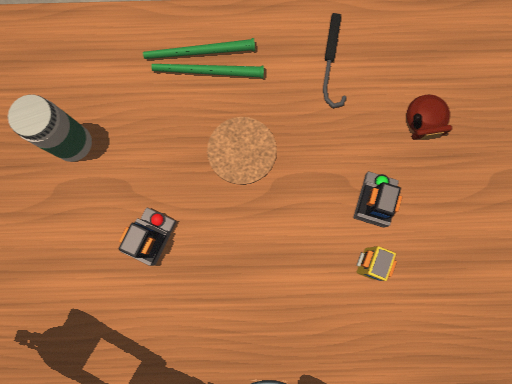

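View pics/scene0.png

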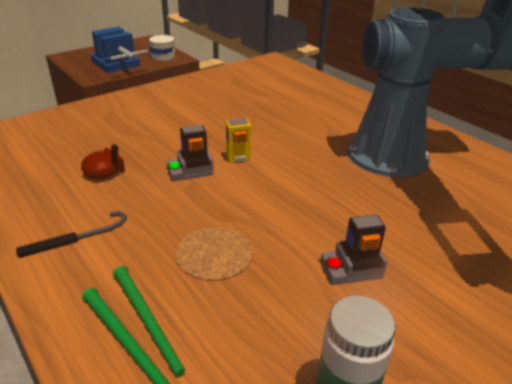

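The top view shows the green-lamp charger at about (378,199), with its lamp at (382,180). The mat is at (242,151), the red-lamp charger at (148,238), and the yellow look-alike at (378,263). The scene view agrees.

```bash
cat >h.py <<'E'
import cv2,numpy as np
from cell import *
def ray(n,uv,z,m=None):
    m=m or camera_model(n);K=np.array(m["intrinsics"]);R=np.array(m["orientation"]);c=np.array(m["xyz"])
    x=(uv[0]-K[0,2])/K[0,0];y=(uv[1]-K[1,2])/K[1,1]
    if n=="wrist":
        r=np.hypot(x,y);s=np.sin(r)/max(r,1e-9);d=np.array([x*s,y*s,np.cos(r)])
    else:d=np.array([x,y,1])
    d=R@d;return c+d*(z-c[2])/d[2]
def blobs(mask,amin):
    n,l,s,c=cv2.connectedComponentsWithStats(mask.astype(np.uint8))
    out=[]
    for i in range(1,n):
        if s[i,4]>=amin:
            p=np.argwhere(l==i)[:,::-1].astype(np.float32);out.append((c[i],int(s[i,4]),cv2.minAreaRect(p)))
    return out
E
python3 - <<'E'
from h import *
im=cv2.imread("pics/top0.png");h=cv2.cvtColor(im,cv2.COLOR_BGR2HSV);H,S,V=cv2.split(h)
for b in blobs((H>45)&(H<75)&(S>150)&(V>120),20):print("green",b,ray("top",b[0],.03))
for b in blobs((H>5)&(H<16)&(S>205)&(V>170),15):
    if b[0][0]>340 and b[0][1]>160:print("or",b,ray("top",b[0],.092))
c=(S<60)&(V>70);
for b in blobs(c,30):
    if 340<b[0][0]<420 and 160<b[0][1]<240:print("grey",b,ray("top",b[0],.122),[ray("top",q,.122).round(3)[:2].tolist() for q in cv2.boxPoints(b[2])])
mat=cv2.inRange(h,(8,40,100),(20,165,255))
for b in blobs(mat>0,1000):print("mat",b,ray("top",b[0],.005))
a=cv2.resize(im[160:290,330:430],None,fx=5,fy=5,interpolation=cv2.INTER_CUBIC)
s=cv2.imread("pics/scene0.png")[110:190,150:260];s=cv2.resize(s,(280,204))
cv2.imwrite("pics/c1.png",a[:600])
E
```

```text
green (array([381.25333333, 179.56      ]), 75, ((381.5, 180.0), (8.0, 11.0), 90.0)) [ 0.53471813 -0.26354879  0.03      ]
grey (array([369.99333333, 179.25333333]), 150, ((369.6138610839844, 179.8613739013672), (13.731513977050781, 15.721588134765625), 5.710593223571777)) [ 0.51882488 -0.21487794  0.122     ] [[0.503, -0.198], [0.535, -0.203], [0.532, -0.23], [0.5, -0.225]]
grey (array([392.78846154, 181.59615385]), 52, ((392.6500549316406, 181.5500030517578), (9.17060375213623, 5.692099571228027), 18.43494987487793)) [ 0.51295385 -0.26007519  0.122     ] [[0.511, -0.249], [0.522, -0.253], [0.515, -0.27], [0.504, -0.266]]
grey (array([387.95377129, 197.97810219]), 411, ((387.94842529296875, 197.98568725585938), (16.272747039794922, 25.37264060974121), 15.52410888671875)) [ 0.48010775 -0.24820094  0.122     ] [[0.461, -0.225], [0.509, -0.241], [0.5, -0.272], [0.451, -0.255]]
grey (array([373.        , 218.65384615]), 130, ((372.956787109375, 218.64053344726562), (33.81987762451172, 3.7495949268341064), 17.102725982666016)) [ 0.43958146 -0.2159555   0.122     ] [[0.447, -0.183], [0.454, -0.186], [0.433, -0.248], [0.426, -0.246]]
mat (array([262.70632159, 188.05570367]), 177044, ((255.5, 191.5), (383.0, 511.0), 90.0)) [ 0.52630172 -0.00086715  0.005     ]
mat (array([111.01986755, 363.45936183]), 1661, ((111.42957305908203, 364.50384521484375), (47.66401672363281, 37.68510055541992), 30.5792293548584)) [0.15240804 0.33407024 0.005     ]
```

View pics/c1.png

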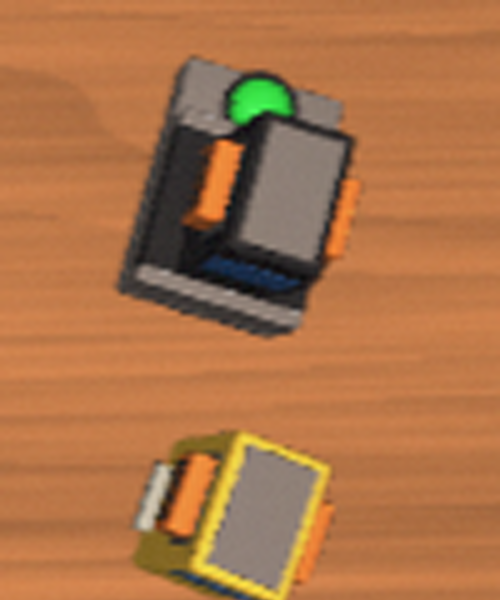

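The zoom shows the green pack's grey top centre near (388,198) in the full image. That gives a position of (0.480,-0.248) and a yaw of about -18.5°, and the tool's jaw axis is already aligned with it. I'll move above it and take a closer look with the wrist camera.

```bash
python3 -m inch '[[[-0.535,-0.652,0],0,1],[[-0.535,-0.652,0],0,1],[[-0.535,-0.652,0],0,1],[[-0.535,-0.652,0],0,1],[[-0.535,-0.652,0],0,1],[[-0.535,-0.652,0],0,1],[[-0.535,-0.652,0],0,1],[[-0.535,-0.652,0],0,1],[[-0.535,-0.652,0],0,1],[[-0.535,-0.652,0],0,1],[[-0.535,-0.652,0],0,1],[[-0.535,-0.652,0],0,1],[[-0.535,-0.652,0],0,1],[[-0.535,-0.652,0],0,1],[[-0.535,-0.652,0],0,1],[[-0.535,-0.652,0],0,1],[[-0.535,-0.652,0],0,1],[[-0.535,-0.652,0],0,1],[[-0.535,-0.652,0],0,1],[[-0.535,-0.652,0],0,1]]' 30
python3 - <<'E'
from h import *
m=camera_model("wrist");im=read_camera("wrist");cv2.imwrite("pics/w1.png",im)
s=observe();print(s["time_s"],s["eef_pos"],np.round(s["orientation"],3).tolist())
print({k:np.round(v,3).tolist() for k,v in m.items() if k in("intrinsics","xyz","orientation")})
t=cv2.imread("pics/top0.png")
k=cv2.HoughCircles(cv2.GaussianBlur(t[...,1],(5,5),0)[100:200,190:300],cv2.HOUGH_GRADIENT,1,100,param1=80,param2=12,minRadius=30,maxRadius=38)
print(k,ray("top",k[0,0,:2]+[190,100],.005))
E
```

```text
time_s: 2.1
eef_pos: [0.4802, -0.246, 0.2308]
orientation: [[-0.946, 0.325, -0.001], [0.325, 0.946, 0.001], [0.001, 0.001, -1.0]]
contact_force: [0.2, 0.3, 1.3]
opening: 0.0854
2.15 [ 0.48034918 -0.24577676  0.2310816 ] [[-0.946, 0.325, -0.001], [0.325, 0.946, 0.001], [0.001, 0.0, -1.0]]
{'intrinsics': [[297.319, 0.0, 250.761], [0.0, 297.319, 188.734], [0.0, 0.0, 1.0]], 'xyz': [0.411, -0.222, 0.374], 'orientation': [[0.326, 0.906, 0.269], [0.945, -0.312, -0.092], [0.001, 0.284, -0.959]]}
[[[52.5 50.5 32.5]]] [0.6150647  0.04342302 0.005     ]
```

View pics/w1.png

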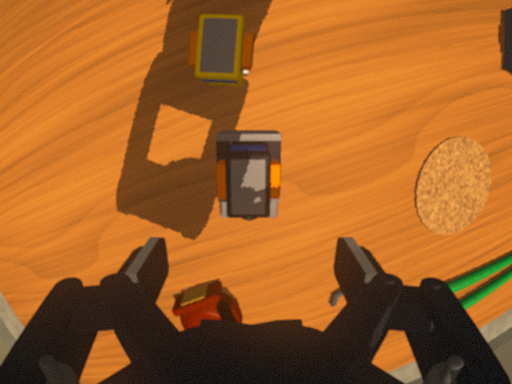

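The wrist view shows the pack top at about (228–271, 150–218). It is square with the image and centred between the fingers, whose tips are at columns 150 and 347. The mat is at (453,185).

```bash
python3 - <<'E'
from h import *
im=cv2.imread("pics/w1.png");H,S,V=cv2.split(cv2.cvtColor(im,cv2.COLOR_BGR2HSV))
for b in blobs((S[:230,180:320]<70)&(V[:230,180:320]>60),60):
    print("grey",b[0]+[180,0],b[1],b[2][1:],ray("wrist",b[0]+[180,0],.122)[:2])
for b in blobs((H<18)&(S>180)&(V>40)&(np.indices(V.shape)[1]<500),30):
    if 205<b[0][0]<290 and 140<b[0][1]<220: print("or",b,ray("wrist",b[0],.092)[:2])
for p in((228,184),(271,184),(249,151),(249,217)):print(p,ray("wrist",p,.122)[:2])
for p in((453,137),(453,234),(415,185),(491,185)):print(p,ray("wrist",p,.005)[:2])
a=cv2.resize(im[110:240,190:310],None,fx=4,fy=4,interpolation=cv2.INTER_CUBIC);cv2.imwrite("pics/c2.png",a)
E
```

```text
grey [253.31428571 147.68571429] 105 ((6.0, 28.0), 90.0) [ 0.4479926  -0.23242409]
or (array([238.60611553, 147.29710073]), 131861, ((249.5, 166.0), (332.0, 499.0), 90.0)) [ 0.44744045 -0.24684178]
(228, 184) [ 0.47127507 -0.26398751]
(271, 184) [ 0.48362001 -0.22809392]
(249, 151) [ 0.44951759 -0.23685531]
(249, 217) [ 0.50689595 -0.25668549]
(453, 137) [0.53649701 0.04924681]
(453, 234) [0.69666555 0.03192749]
(415, 185) [ 0.58647429 -0.03214412]
(491, 185) [0.63921109 0.1239694 ]
```

View pics/c2.png

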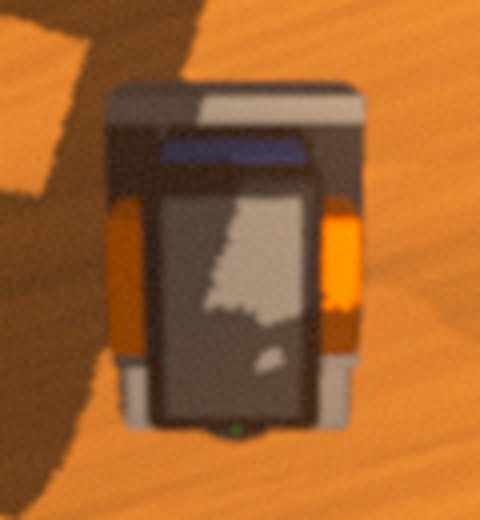

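```bash
python3 -m inch '[[[0.001,-0.0015,0.04],0,1],[[0.001,-0.0015,0.08],0,1],[[0.001,-0.0015,0.12],0,1],[[0.001,-0.0015,0.145],0,1],[[0.001,-0.0015,0.16],0,1],[[0.001,-0.0015,0.16],0,1],[[0.001,-0.0015,0.16],0,1]]' 30
python3 -m inch '[[[0,0,0],0,-1],[[0,0,0],0,-1],[[0,0,0],0,-1],[[0,0,0],0,-1],[[0,0,0],0,-1],[[0,0,0],0,-1],[[0,0,0],0,-1],[[0,0,0],0,-1],[[0,0,0],0,-1],[[0,0,0],0,-1],[[0,0,0],0,-1],[[0,0,0],0,-1]]' 30
```

```text
time_s: 2.85
eef_pos: [0.48, -0.2482, 0.0725]
orientation: [[-0.946, 0.325, 0.001], [0.325, 0.946, -0.001], [-0.002, -0.001, -1.0]]
contact_force: [-0.1, -1.2, 0.3]
opening: 0.0858
time_s: 4.05
eef_pos: [0.4807, -0.249, 0.0738]
orientation: [[-0.945, 0.326, 0.003], [0.326, 0.945, -0.002], [-0.003, -0.001, -1.0]]
contact_force: [-1.5, 2.4, 10.6]
opening: 0.0414
```

```bash
python3 -m inch '[[[0,0,-0.003],0,-1],[[0,0,-0.006],0,-1],[[0,0,-0.009],0,-1],[[0,0,-0.012],0,-1],[[0,0,-0.015],0,-1],[[0,0,-0.015],0,-1],[[0,0,-0.015],0,-1]]' 30
python3 - <<'E'
from h import *
im=read_camera("scene");cv2.imwrite("pics/s2.png",cv2.resize(im[90:210,120:300],None,fx=4,fy=4))
E
```

```text
time_s: 4.75
eef_pos: [0.4794, -0.2482, 0.0864]
orientation: [[-0.945, 0.326, 0.0], [0.326, 0.945, -0.0], [-0.0, -0.0, -1.0]]
contact_force: [1.7, -0.6, -3.8]
opening: 0.0413
```

View pics/s2.png

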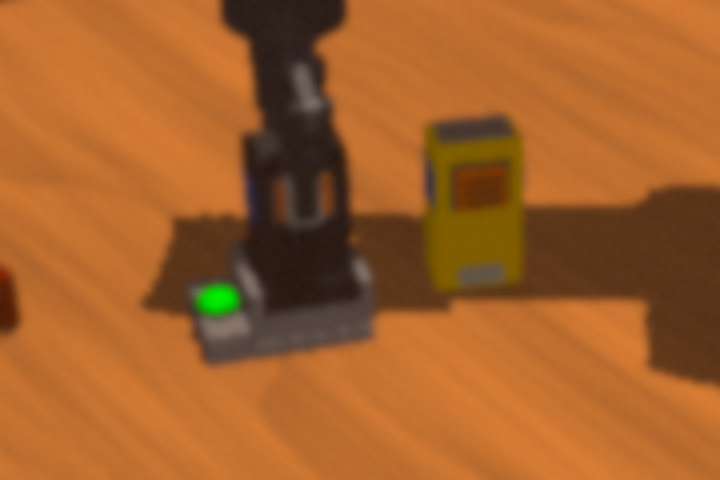

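The crop shows the charger still on the counter, with its lamp at crop (218,298). The pad is centred on the orange button. The load is 3.8 N, which is the pack's weight alone, so I'll keep lifting.

```bash
python3 -m inch '[[[0,0,-0.006],0,-1],[[0,0,-0.012],0,-1],[[0,0,-0.018],0,-1],[[0,0,-0.024],0,-1],[[0,0,-0.03],0,-1],[[0,0,-0.036],0,-1],[[0,0,-0.044],0,-1],[[0,0,-0.052],0,-1],[[0,0,-0.06],0,-1],[[0,0,-0.07],0,-1],[[0,0,-0.08],0,-1],[[0,0,-0.085],0,-1],[[0,0,-0.085],0,-1],[[0,0,-0.085],0,-1]]' 30
python3 - <<'E'
from h import *
im=read_camera("top");cv2.imwrite("pics/t2.png",im)
m=camera_model("wrist");w=read_camera("wrist");cv2.imwrite("pics/w2.png",w)
s=observe();R=np.array(s["orientation"])
print("tool shift to mat",R.T@(np.array([.6148,.0428,s["eef_pos"][2]])-s["eef_pos"]),s["time_s"],s["contact_force"],s["opening"])
h=cv2.cvtColor(im,cv2.COLOR_BGR2HSV);H,S,V=cv2.split(h)
k=cv2.HoughCircles(cv2.GaussianBlur(im[...,1],(5,5),0)[100:200,190:300],cv2.HOUGH_GRADIENT,1,100,param1=80,param2=12,minRadius=30,maxRadius=38)
print(k,ray("top",k[0,0,:2]+[190,100],.005))
cv2.imwrite("pics/v2.png",np.hstack([cv2.resize(im,None,fx=.78,fy=.78),cv2.resize(w,None,fx=.78,fy=.78)]))
E
```

```text
time_s: 6.2
eef_pos: [0.4792, -0.248, 0.1712]
orientation: [[-0.945, 0.326, -0.0], [0.326, 0.945, 0.0], [0.0, 0.0, -1.0]]
contact_force: [0.7, 0.2, -4.6]
opening: 0.0408
tool shift to mat [-3.37458498e-02  3.19055699e-01  9.63270677e-05] 6.3 [ 0.13272671  0.61674558 -4.38742537] 0.04143069667659606
[[[50.5 49.5 33.3]]] [0.61754451 0.04798352 0.005     ]
```

View pics/v2.png

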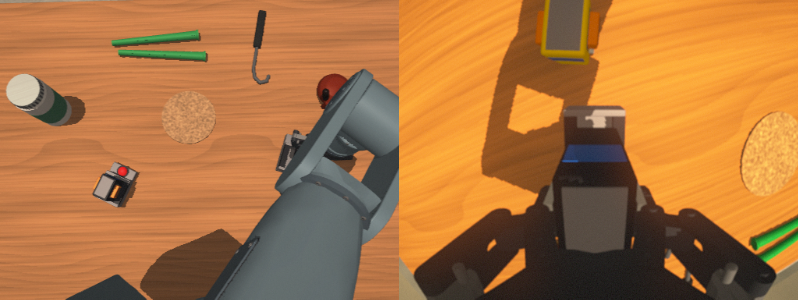

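The pack is clear and held, with a 4.5 N load and the charger left behind. The mat is at about (0.616,0.0445), so I'll carry the pack over.

```bash
python3 -m inch '[[[-0.001,0.008,0],0,-1],[[-0.003,0.024,0],0,-1],[[-0.005,0.046,0],0,-1],[[-0.008,0.070,0],0,-1],[[-0.010,0.095,0],0,-1],[[-0.013,0.120,0],0,-1],[[-0.016,0.145,0],0,-1],[[-0.018,0.170,0],0,-1],[[-0.021,0.195,0],0,-1],[[-0.024,0.220,0],0,-1],[[-0.026,0.245,0],0,-1],[[-0.029,0.270,0],0,-1],[[-0.0315,0.292,0],0,-1],[[-0.033,0.308,0],0,-1],[[-0.034,0.317,0],0,-1],[[-0.0345,0.321,0],0,-1],[[-0.0345,0.321,0],0,-1],[[-0.0345,0.321,0],0,-1]]' 30
python3 - <<'E'
from h import *
w=read_camera("wrist");t=read_camera("top");s=read_camera("scene")
cv2.imwrite("pics/v3.png",np.hstack([cv2.resize(s,None,fx=.78,fy=.78),cv2.resize(w,None,fx=.78,fy=.78)]))
E
```

```text
time_s: 8.1
eef_pos: [0.6163, 0.0434, 0.1712]
orientation: [[-0.945, 0.326, -0.0], [0.326, 0.945, -0.0], [0.0, -0.0, -1.0]]
contact_force: [-0.2, -0.9, -4.7]
opening: 0.0414
```

View pics/v3.png

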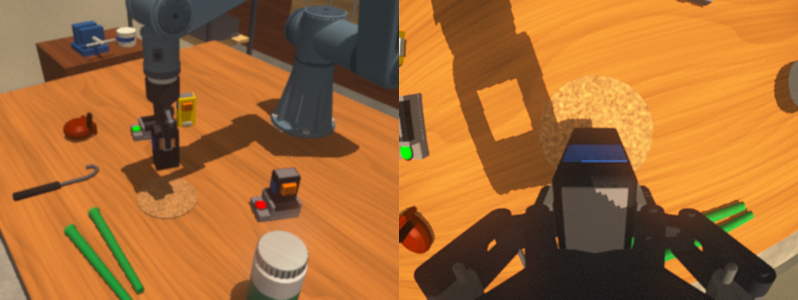

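The pack hangs upright over the mat and the charger stands where it was. I'll lower it now.

```bash
python3 -m inch '[[[0,0,0.008],0,-1],[[0,0,0.023],0,-1],[[0,0,0.04],0,-1],[[0,0,0.057],0,-1],[[0,0,0.072],0,-1],[[0,0,0.084],0,-1],[[0,0,0.092],0,-1],[[0,0,0.097],0,-1],[[0,0,0.099],0,-1],[[0,0,0.101],0,-1],[[0,0,0.101],0,-1],[[0,0,0.101],0,-1]]' 30
python3 -m inch '[[[0,0,0.001],0,-1],[[0,0,0.002],0,-1],[[0,0,0.002],0,-1]]' 30
```

```text
time_s: 9.45
eef_pos: [0.6169, 0.0441, 0.0709]
orientation: [[-0.945, 0.326, 0.001], [0.326, 0.945, -0.0], [-0.001, 0.0, -1.0]]
contact_force: [0.1, -1.2, -4.8]
opening: 0.0411
time_s: 9.75
eef_pos: [0.6164, 0.0441, 0.0682]
orientation: [[-0.945, 0.326, -0.0], [0.326, 0.945, -0.0], [0.0, -0.0, -1.0]]
contact_force: [-0.2, 0.6, -4.6]
opening: 0.0412
```

```bash
python3 -m inch '[[[0,0,0.001],0,-1],[[0,0,0.0015],0,-1],[[0,0,0.002],0,-1],[[0,0,0.002],0,-1]]' 30
python3 -m inch '[[[0,0,0.0005],0,-1],[[0,0,0.001],0,-1],[[0,0,0.001],0,-1]]' 30
```

```text
time_s: 10.15
eef_pos: [0.6167, 0.0441, 0.067]
orientation: [[-0.945, 0.326, 0.0], [0.326, 0.945, -0.0], [-0.0, 0.0, -1.0]]
contact_force: [-3.8, -0.7, 4.0]
opening: 0.041
time_s: 10.45
eef_pos: [0.6167, 0.0441, 0.067]
orientation: [[-0.946, 0.326, 0.0], [0.326, 0.946, -0.0], [-0.001, -0.0, -1.0]]
contact_force: [-5.9, -0.4, 11.0]
opening: 0.0415
```

The pack is resting on the mat: the vertical force turned upward to 11 N. I'll release it gradually, then retract.

```bash
python3 -m inch '[[[0,0,-0.001],0,-1],[[0,0,-0.001],0,0.1],[[0,0,-0.001],0,0.2],[[0,0,-0.001],0,0.4],[[0,0,-0.001],0,0.6],[[0,0,-0.001],0,0.8],[[0,0,-0.001],0,1],[[0,0,-0.001],0,1],[[0,0,-0.001],0,1],[[0,0,-0.001],0,1],[[0,0,-0.001],0,1]]' 20
python3 -m inch '[[[0,0,-0.01],0,1],[[0,0,-0.025],0,1],[[0,0,-0.05],0,1],[[0,0,-0.08],0,1],[[0,0,-0.11],0,1],[[0,0,-0.14],0,1],[[-0.0,0,-0.16],0,1],[[0,0,-0.16],0,1],[[0,0,-0.16],0,1],[[0,0,-0.16],0,1]]'
python3 - <<'E'
from h import *
m=camera_model("wrist");w=read_camera("wrist");s=read_camera("scene");cv2.imwrite("pics/w4.png",w)
cv2.imwrite("pics/v4.png",np.hstack([cv2.resize(s,None,fx=.78,fy=.78),cv2.resize(w,None,fx=.78,fy=.78)]))
E
```

```text
time_s: 11.55
eef_pos: [0.6165, 0.0441, 0.0663]
orientation: [[-0.945, 0.326, 0.0], [0.326, 0.945, -0.0], [-0.0, -0.0, -1.0]]
contact_force: [0.4, -0.2, 0.3]
opening: 0.0851
time_s: 12.55
eef_pos: [0.6157, 0.0442, 0.2253]
orientation: [[-0.945, 0.326, -0.002], [0.326, 0.945, 0.0], [0.002, -0.0, -1.0]]
contact_force: [-0.2, -0.0, -0.8]
opening: 0.0851
```

View pics/v4.png

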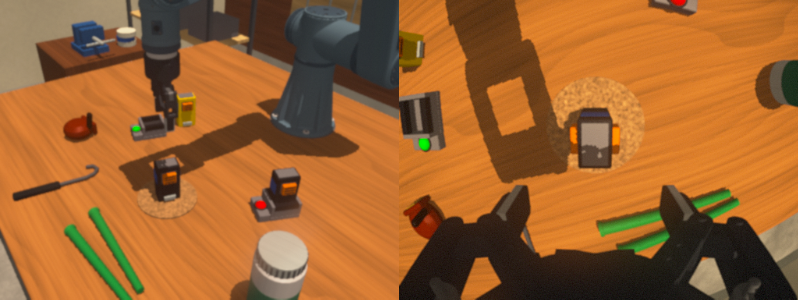

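The pack stands upright, near the mat's centre, at (165,180) in the left panel. Its charger and the red one are in place, and the gripper is clear.

```bash
python3 -c "
from cell import *
s=observe();print(s['time_s'],s['contact_force']);print(hand_in())"
```

```text
12.65 [-0.13651288 -0.70637307  0.46889988]
the job is handed in; nothing more can be done
None
```

I gripped the full pack by both orange buttons at 30 N, lifted it out of the green-lamp charger, set it on the cork mat and let go. I handed the job in at 12.65 s; no verdict is reported.

- **Lift:** the load was 4–5 N, which is about the pack's weight alone, so the latch had released. The picture taken 15 mm into the lift showed the charger still on the counter.
- **Placing:** contact with the mat showed as an 11 N upward force before I released.
- **Final pictures:** the pack stands upright near the middle of the mat. Both chargers and the red-lamp pack look unmoved, and the gripper is clear of everything.
- **Disagreements:** the estimates of the mat's centre differed by up to about 6 mm, so I aimed between them. The opening read 41 mm while gripped, not the 44 mm expected with the buttons fully in, with no ill effect seen.
- **Not measured:** I judged the final positions by eye from the pictures and took no numbers from them.

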